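# Slide the solvent bottle into the wash bay

## Robot

A 7-joint arm with a two-finger parallel gripper is mounted at the origin on the work surface. World frame = base frame: x ahead of the robot, y to its left, z up, the work surface at z = 0. Lengths are in mm, angles in rad, forces in N, time in s.
With the tool pointing down it reaches from about 350 to 900 mm from the base axis. Payload 8.1 kg.
Tool frame: the origin (TCP) lies at the very end of the fingers, on their centre line; the grasp point (between the pads) lies 19 mm behind it; y points along the fingers, z is the direction in which the jaws open and shut, and the axes are right-handed (so a half turn about y gives the same grasp; the last joint's range is limited). The gripper opens to 92 mm and grips with 3 to 60 N. Pads are 19 mm wide; open, the fingers measure 130 mm over their backs; the gripper's body (75 mm by 190 mm) begins 47 mm behind the grasp point.
Start: joints at [1.247, 0.434, 0.025, 1.573, -0.012, 1.134, -0.075], TCP at [136.856, -609.846, 226.742] pointing down, gripper open.
Joint ranges: [-2.62, 2.62], [-0.44, 2.09], [-1.27, 1.32], [0.08, 2.57], [-1.32, 4.46], [0.12, 2], [-2.74, 2.74]. Speed limits (rad/s): [2.22, 2.22, 3.01, 3.01, 3.14, 3.14, 3.14].

## Interface

Orientations are given as a unit quaternion [x, y, z, w].
In Python, from rig import state, snapshot, manip gives the robot as it stands. The module is installed in compiled form; this text tells all that it offers.
- The arm moves only by the tool servo_tool, never from a script. Its argument "commands" is a list of rows, each a list of 3 entries, a list of its own where there are three numbers: the shift along the tool's x, y, z scaled (see below), then the turn, a rotation vector about the tool's x, y, z scaled (see below), then the gripper command: -1 is fully open, 1 is shut, values between are in proportion. In form: [[[tx, ty, tz], [wx, wy, wz], gripper], ...]. A call has 1 to 10 rows; each row shifts and turns the commanded pose from where the row before left it, along the tool's axes as they then stand; what a row does not reach is not made up. The controller multiplies each number of a shift by 0.02 m and each number of a turn by 5 degrees. A row lasts 1/12 s, in which the tool goes at most 41.7 mm and 7.16 degrees, less where a joint would pass 70% of its speed; a pose out of reach is approached as far as the arm can. A call with a number of a shift or a turn outside -1 to 1 is refused whole. A call with a gripper value outside its range is refused whole. The fingers move at their own pace and stop on an object; "squeeze" is the grip in N (left out, the last holds). Time passes only in rows, so rows that do not move let the fingers close. It gives the time, the measured TCP pose, the force and the opening at its end, in the units of the state.
- state(): the state, without advancing time (a new reading comes with each control period).
- snapshot(name): name is "scene" or "top"; returns a dict with "color" (420x560x3 uint8, red, green, blue), "mtx" (3x3 intrinsics, pixels), "R" (3x3) and "t" (3): a world point X has camera coordinates R X + t. Camera axes: x right, y down, z forward; pixel columns grow to the right and rows downward; lengths in mm; the calibration is good to about 2 mm. A picture is of the moment at which its call begins. There is no depth.
- manip.close_job(): hands the job in, once; it reports no verdict.
The state is a dict: "clock": time; "qpos": joint angles; "joint_velocities": joint speeds; "joint_torque": joint torques, N m; "ee_pos": TCP position; "tcp_rot": TCP orientation; "force": force on the tool from outside, world axes, zero at the start; "wrist_torque": the same for the moment, N m; "width": finger opening in mm.
Only numpy, scipy, OpenCV 4.12 (cv2) and the standard library are available. Lean on these libraries where they do the work, as an engineer would, in place of code of your own. Each camera call takes 0.05 s, during which the arm holds its last target. There are 200 camera calls.

## Task

Slide the amber solvent bottle with the blue cap across the bench into the open bay of the wash station, until it rests against the bay's back stop; push it with the fingertips so that it stays upright on the bench all the way, and do not grip or lift it. Only when it is home, press the green button on the station all the way down and let it come up again. Leave everything else where it stands.

Things in the scene. Friction and masses are not known exactly. Their poses are not given: they have to be found in the camera images.
- bottle: the amber glass bottle with a blue cap and a white label: upright, round, 52 mm in diameter over the whole lower body, narrower neck, 185 mm tall, about 0.4 kg (hidden variation). Loose, standing on the bench. Origin: centre of its underside; z up its axis. Pushed above about 35 mm it may tip instead of sliding
- spare: a bottle of the same shape and size (52 mm in diameter, 185 mm tall) in green glass with a red cap, standing at the far side of the bench; leave it alone. Origin: centre of its underside
- station: wash station, fixed to the bench: a low open bay in front (back stop and two side walls, all 35 mm high, bare bench inside) and behind the stop a beige console 50 mm high, from x = 36 to 176 mm, 130 mm wide, with the button on top. Origin: on the bench where the bottle's centre stands when home. x: level, from the open mouth into the bay and on to the console; y: level, across; z up
- bay_seat (a point): the same point as the station's origin, marked by a flat yellow disc: under the bottle's centre when it touches the back stop; axes as the station's. The stop's face is at x = +26 mm, the side walls' inner faces at y = +-40 mm (walls 8 mm thick), running from x = -20 mm (the open mouth) to the stop
- bay_mouth (a point): the middle of the bay's open mouth, on the bench, 20 mm before bay_seat; axes as the station's
- prime (a joint): travel of the green push button in m: 0 up, 0.006 fully down; it springs back, and fully down takes about 5 N
- prime_top (a point): middle of the top of the green button (30 mm in diameter, on a small black housing), about 120 mm behind bay_seat; it is pressed straight down
- vial_rack: white rack of small capped vials, 70 x 150 x 43 mm, loose, a bystander. Origin: centre of its underside
- septa_jar: clear jar with an orange lid, 60 mm in diameter, 65 mm tall, loose, a bystander. Origin: centre of its underside
- beaker: glass beaker, 68 mm in diameter, 80 mm tall, loose, a bystander. Origin: centre of its underside
- wrench: steel wrench lying flat, 170 mm long, along its x axis, a bystander
- screwdriver: screwdriver lying flat, 170 mm long, along its x axis, a bystander
- glove_box: blue glove box, 120 x 220 x 80 mm, loose, a bystander. Origin: centre of its underside
Things that resemble listed ones, but are neither listed nor needed, are in the scene too. What is shaped like the station but pink or red is not meant.

How it is judged:
By the outcome, as a careful person would: the job done as asked, in the order asked, and still so for the second after the job is handed in, with the robot touching nothing.
It also fails if it takes over 64 s, if anything falls off the work surface, if the arm or the gripper's body presses on something with over 40 N, if the wrist force passes 120 N, or if a joint passes its speed limit or range.

## Working session

There is one attempt and no reset: what is moved stays moved. The work goes in short steps, Python scripts to look and compute and a tool call to move; the robot and the scene stay as the last step left them, time stands still between calls to the robot, and variables do not carry over. Pictures are saved under pics/ and viewed, about 8 in all and at most 12, crops included, and the job is handed in when it is done.

Besides the shell and the picture viewer there is one more tool, called after ">>>" as name([rows], argument=value, ...), one row to a line, values as JSON. servo_tool: Moves the arm, as the interface text tells. Its arguments: {"type":"object","properties":{"commands":{"type":"array","items":{"type":"array"}},"squeeze":{"type":"number"}},"required":["commands"]}

```bash
mkdir -p pics; python3 - <<'E'
from rig import state,snapshot
import cv2,numpy as np,pickle
s=state();print({k:np.round(v,3) for k,v in s.items()})
for n in("scene","top"):
    d=snapshot(n);pickle.dump(d,open(n+".pkl","wb"))
    cv2.imwrite(f"pics/{n}0.png",cv2.resize(d["color"][:,:,::-1],(800,600),interpolation=cv2.INTER_CUBIC))
    print(n,np.round(d["mtx"],1).tolist(),np.round(d["R"],3).tolist(),np.round(d["t"]))
E
```

```text
{'clock': np.float64(0.0), 'qpos': array([ 1.247,  0.435,  0.025,  1.574, -0.012,  1.134, -0.075]), 'joint_velocities': array([ 0.001, -0.001, -0.001,  0.001,  0.001, -0.001,  0.   ]), 'joint_torque': array([ 1.0000e-03, -6.6785e+01,  9.8600e-01, -3.1446e+01, -6.0000e-02,
        4.3000e-02,  0.0000e+00]), 'ee_pos': array([ 136.72 , -609.333,  225.938]), 'tcp_rot': array([-0.078,  0.703, -0.702,  0.078]), 'force': array([0.482, 0.501, 0.465]), 'wrist_torque': array([ 0.011, -0.034, -0.032]), 'width': np.float64(91.743)}
scene [[385.9, 0.0, 279.3], [0.0, 385.9, 214.4], [0.0, 0.0, 1.0]] [[-0.27, 0.963, 0.007], [0.737, 0.211, -0.642], [-0.62, -0.168, -0.766]] [ 164. -330. 1490.]
top [[519.3, 0.0, 275.6], [0.0, 519.3, 205.4], [0.0, 0.0, 1.0]] [[-0.023, -1.0, -0.004], [-0.993, 0.023, -0.117], [0.117, 0.001, -0.993]] [ -19.  542. 1538.]
```

View pics/scene0.png

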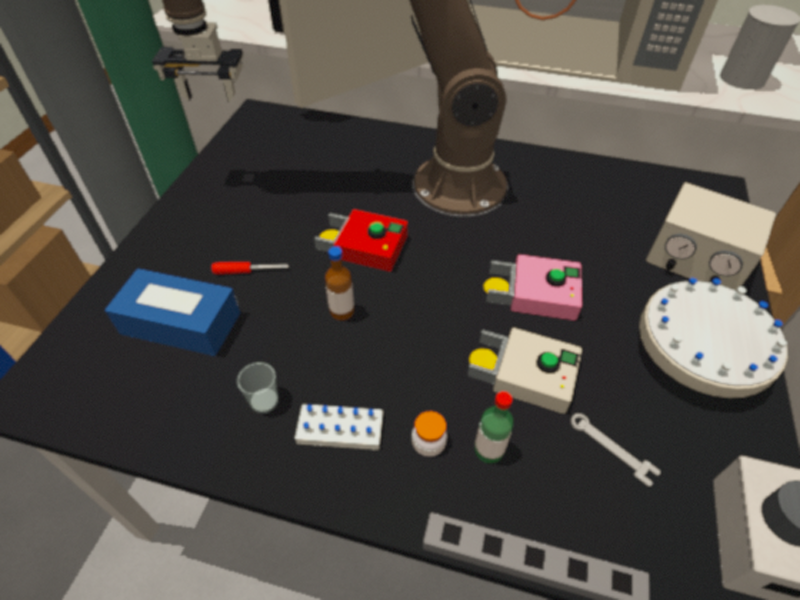

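View pics/top0.png

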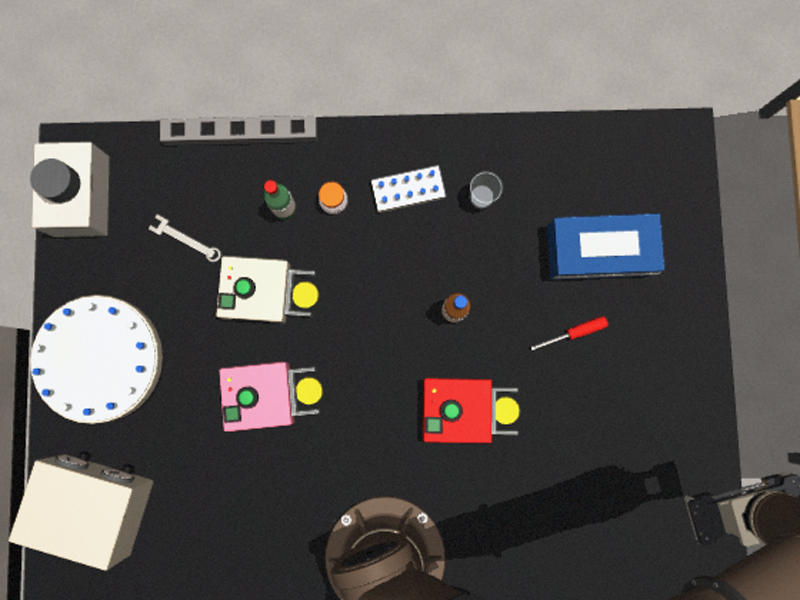

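The pictures show the beige station at top-view pixel (250,290) with its yellow seat at (305,295) and green button at (243,287). The amber bottle has its blue cap at (461,302), and the bay opens toward the bottle. Next I'll measure these.

```bash
cat > h.py <<'E'
import numpy as np,cv2
from rig import state,snapshot
def ray(d,uv,z):
    uv=np.asarray(uv,float);K,R,t=d["mtx"],np.array(d["R"]),np.array(d["t"])
    r=R.T@np.linalg.solve(K,[uv[0],uv[1],1]);c=-R.T@t
    return c+r*(z-c[2])/r[2]
def blobs(d,lo,hi,amin=15):
    m=cv2.inRange(cv2.cvtColor(d["color"],cv2.COLOR_RGB2HSV),np.array(lo),np.array(hi))
    n,l,s,c=cv2.connectedComponentsWithStats(m)
    return [(c[i],s[i],l==i) for i in range(1,n) if s[i][4]>=amin]
def proj(d,X):
    p=d["mtx"]@(np.array(d["R"])@np.asarray(X,float)+d["t"]);return p[:2]/p[2]
E
cat > m.py <<'E'
from h import *
import pickle
for n in("top","scene"):
    d=pickle.load(open(n+".pkl","rb"));print(n)
    for nm,lo,hi,z in(("yellow",(22,150,120),(35,255,255),0),("green",(55,150,80),(75,255,255),62),("blue",(100,150,80),(125,255,255),185),("amber",(5,120,30),(18,255,200),0)):
        for c,s,m in blobs(d,lo,hi):
            print(nm,np.round(c,1),s.tolist(),np.round(ray(d,c,z),1)[:2])
    for c,s,m in blobs(d,(15,5,190),(35,60,255),800):
        k=cv2.findContours(m.astype(np.uint8),0,2)[0][0]
        b=cv2.boxPoints(cv2.minAreaRect(k));print("beige",np.round(c),s.tolist(),[np.round(ray(d,p,50)[:2],0).tolist() for p in b])
E
python3 m.py
```

```text
top
yellow [213.3 206. ] [205, 197, 18, 19, 269] [547.9 160.6]
yellow [215.9 273.3] [207, 264, 19, 19, 280] [342.  154.5]
yellow [354.4 287.1] [347, 278, 17, 19, 270] [ 291.1 -264.3]
green [169.8 200.5] [165, 196, 10, 10, 75] [560.  281.9]
green [171.9 277.9] [167, 273, 11, 10, 79] [332.3 275.5]
green [315.3 287.8] [311, 283, 10, 10, 62] [ 294.1 -141.6]
blue [425.7 170.8] [388, 150, 77, 42, 2189] [ 609.4 -445.7]
blue [321.8 211.1] [318, 207, 9, 9, 60] [ 505.2 -157.2]
blue [ 78.1 216.6] [76, 215, 5, 4, 17] [505.6 506.3]
blue [ 46.2 217.6] [44, 216, 5, 4, 16] [505. 593.]
blue [ 33.1 228.2] [31, 227, 5, 4, 17] [476.7 628.1]
blue [ 97.2 257.6] [95, 256, 5, 4, 16] [393.3 452.2]
blue [ 25.1 259.4] [23, 258, 5, 4, 17] [392.9 646.9]
blue [ 31.9 274.4] [30, 273, 5, 4, 17] [352.3 627.3]
blue [ 76.8 283.5] [75, 282, 5, 4, 18] [325.3 506. ]
blue [ 60.5 287.5] [59, 286, 4, 4, 16] [315.7 549.4]
amber [232.5 128.4] [224, 127, 16, 5, 19] [791.8  97.9]
amber [318.6 214.9] [311, 205, 19, 18, 168] [ 512.8 -163.2]
beige [ 45. 130.] [22, 100, 42, 60, 1505] [[699.0, 732.0], [886.0, 734.0], [880.0, 611.0],
[... 1397 characters left out ...]
7.2] [289, 287, 24, 22, 109] [721.   91.2]
beige [170.  15.] [143, 0, 57, 33, 1292] [[-782.0, -1172.0], [-870.0, -877.0], [-516.0, -724.0], [-438.0, -986.0]]
beige [484.  63.] [349, 38, 211, 46, 2627] [[-506.0, 14.0], [-900.0, -22.0], [-871.0, 985.0], [-513.0, 903.0]]
beige [505. 152.] [467, 129, 75, 49, 2047] [[70.0, 514.0], [-107.0, 553.0], [-41.0, 773.0], [123.0, 721.0]]
beige [501. 233.] [452, 197, 99, 75, 4506] [[466.0, 431.0], [197.0, 520.0], [322.0, 775.0], [554.0, 665.0]]
beige [375. 255.] [348, 230, 58, 50, 1514] [[619.0, 193.0], [490.0, 204.0], [506.0, 348.0], [631.0, 327.0]]
beige [538. 363.] [519, 320, 41, 87, 1842] [[662.0, 619.0], [635.0, 713.0], [845.0, 679.0], [868.0, 597.0]]
```

```bash
cat >> h.py <<'E'
from scipy.spatial.transform import Rotation as Rn
def tri(ds,uvs):
    A=np.zeros((3,3));b=np.zeros(3)
    for d,uv in zip(ds,uvs):
        p=ray(d,uv,0);q=ray(d,uv,500);r=(q-p)/np.linalg.norm(q-p);P=np.eye(3)-np.outer(r,r);A+=P;b+=P@p
    return np.linalg.solve(A,b)
def goal(u,th):  # tool turned so x = forward(+up), y = fingers, tilted back by th deg
    u=np.array([u[0],u[1],0.])/np.hypot(*u[:2]);k=np.array([0,0,1.]);t=np.radians(th)
    out=[]
    for s in(1,-1):
        x=s*(np.cos(t)*u+np.sin(t)*k);y=np.sin(t)*u-np.cos(t)*k
        out.append(np.c_[x,y,np.cross(x,y)])
    return out
def to(p,Rg=None):
    s=state();R=Rn.from_quat(s["tcp_rot"]).as_matrix();d=np.asarray(p)-s["ee_pos"]
    print("pos",np.round(s["ee_pos"],1),"F",np.round(s["force"],1),"w",round(float(s["width"]),1),"q",np.round(s["qpos"],2),"t",round(float(s["clock"]),2))
    print("shift now-axes (units)",np.round(R.T@d/20,2))
    if Rg is not None:
        print("turn units(5deg)",np.round(np.degrees(Rn.from_matrix(R.T@Rg).as_rotvec())/5,2)," shift in goal axes",np.round(Rg.T@d/20,2))
E
python3 - <<'E'
from h import *
import pickle
T=pickle.load(open("top.pkl","rb"));S=pickle.load(open("scene.pkl","rb"))
for a,b in(((321.8,211.1),(233.8,176.9)),((169.8,200.5),(384.1,251.6)),((213.3,206),(338.1,250.4))):
    X=tri([T,S],[a,b]);print(np.round(X,1),np.round(proj(T,X)-a,1),np.round(proj(S,X)-b,1))
for p in((532,348),(607,320),(285,210)):print(np.round(ray(T,np.array(p)*.7,0)))
R=Rn.from_quat(state()["tcp_rot"]).as_matrix();print(np.round(R,2))
B=np.array([508,-157,0.])
for G in goal((.122,.9925),35): to(B+[-.122*130,-.9925*130,230],G)
E
```

```text
[ 506.4 -159.1  176.3] [ 0.4 -0.2] [0.5 0. ]
[559.9 281.4  63.9] [ 0.1 -0. ] [0.1 0. ]
[547.5 160.2   4.2] [-0.1  0. ] [-0.1 -0. ]
[ 421. -325.    0.]
[ 477. -488.    0.]
[735. 202.   0.]
[[-0.98 -0.    0.22]
 [-0.22  0.   -0.98]
 [ 0.   -1.   -0.  ]]
pos [ 136.7 -609.4  226. ] F [ 0.3  0.3 -0.1] w 91.9 q [ 1.25  0.44  0.02  1.57 -0.01  1.13 -0.08] t 0.1
shift now-axes (units) [-20.88  -0.18 -11.88]
turn units(5deg) [-6.66 21.15 -4.68]  shift in goal axes [ 15.03  10.28 -15.67]
pos [ 136.7 -609.4  226. ] F [ 0.3  0.3 -0.1] w 91.9 q [ 1.25  0.44  0.02  1.57 -0.01  1.13 -0.08] t 0.1
shift now-axes (units) [-20.88  -0.18 -11.88]
turn units(5deg) [ -4.28 -13.61   6.08]  shift in goal axes [-15.03  10.28  15.67]
```

>>> servo_tool([
  [[-1,0,-0.57],[0,0,0],0.35],
  [[-1,0,-0.57],[0,0,0],0.35],
  [[-1,0,-0.57],[0,0,0],0.35],
  [[-1,0,-0.57],[0,0,0],0.35],
  [[-1,0,-0.57],[0,0,0],0.35],
  [[-1,0,-0.57],[0,0,0],0.35],
  [[-1,0,-0.57],[0,0,0],0.35],
  [[-1,0,-0.57],[0,0,0],0.35],
  [[-1,0,-0.57],[0,0,0],0.35],
  [[-1,0,-0.57],[0,0,0],0.35],
])

```text
clock: 0.93
ee_pos: [307.6, -453.8, 226.4]
tcp_rot: [-0.078, 0.703, -0.703, 0.078]
force: [-1.0, -0.0, 0.1]
width: 31.6
```

>>> servo_tool([
  [[-1,0,-0.57],[0,0,0],0.35],
  [[-1,0,-0.57],[0,0,0],0.35],
  [[-1,0,-0.57],[0,0,0],0.35],
  [[-1,0,-0.57],[0,0,0],0.35],
  [[-1,0,-0.57],[0,0,0],0.35],
  [[-1,0,-0.57],[0,0,0],0.35],
  [[-1,0,-0.57],[0,0,0],0.35],
  [[-1,0,-0.57],[0,0,0],0.35],
  [[-1,0,-0.57],[0,0,0],0.35],
  [[-1,0,-0.57],[0,0,0],0.35],
])

```text
clock: 1.77
ee_pos: [477.7, -298.8, 226.4]
tcp_rot: [-0.078, 0.703, -0.703, 0.078]
force: [-0.8, 0.5, 0.2]
width: 29.5
```

>>> servo_tool([
  [[0,0,0],[-0.31,-0.97,0.43],0.35],
  [[0,0,0],[-0.31,-0.97,0.43],0.35],
  [[0,0,0],[-0.31,-0.97,0.43],0.35],
  [[0,0,0],[-0.31,-0.97,0.43],0.35],
  [[0,0,0],[-0.31,-0.97,0.43],0.35],
  [[0,0,0],[-0.31,-0.97,0.43],0.35],
  [[0,0,0],[-0.31,-0.97,0.43],0.35],
  [[0,0,0],[-0.31,-0.97,0.43],0.35],
  [[0,0,0],[-0.31,-0.97,0.43],0.35],
  [[0,0,0],[-0.31,-0.97,0.43],0.35],
])

```text
clock: 2.6
ee_pos: [476.8, -300.0, 226.6]
tcp_rot: [-0.239, 0.696, -0.484, 0.473]
force: [0.9, -0.4, -0.0]
width: 30.2
```

```bash
cat > g.py <<'E'
from h import *
import sys
B=np.array([506.5,-159,0]);Q=np.array([547.5,160.2,0]);u=(Q-B)/np.linalg.norm(Q-B);G=goal(u,35)[1]
if __name__=="__main__":
    back,z=float(sys.argv[1]),float(sys.argv[2])   # TCP 'back' mm behind bottle start
    to(B-u*back+[0,0,z],G)
    R=Rn.from_quat(state()["tcp_rot"]).as_matrix();print("per 10mm along u:",np.round(R.T@u*.5,3))
E
python3 g.py 80 17
```

```text
pos [ 476.8 -300.   226.6] F [ 0.9 -0.4 -0. ] w 30.2 q [ 1.01  0.5  -0.41  1.59 -0.24  1.24  0.24] t 2.6
shift now-axes (units) [ 1.62 10.84  0.36]
turn units(5deg) [-1.14 -3.83  1.74]  shift in goal axes [ 3.4  10.41  0.58]
per 10mm along u: [-0.42   0.215 -0.165]
```

>>> servo_tool([
  [[0,0,0],[-0.28,-0.96,0.44],0.35],
  [[0,0,0],[-0.28,-0.96,0.44],0.35],
  [[0,0,0],[-0.28,-0.96,0.44],0.35],
  [[0,0,0],[-0.28,-0.96,0.44],0.35],
  [[0.3,1,0.05],[0,0,0],0.35],
  [[0.3,1,0.05],[0,0,0],0.35],
  [[0.3,1,0.05],[0,0,0],0.35],
  [[0.3,1,0.05],[0,0,0],0.35],
  [[0.3,1,0.05],[0,0,0],0.35],
  [[0,0,0],[0,0,0],0.35],
])

```text
clock: 3.43
ee_pos: [484.8, -265.6, 124.1]
tcp_rot: [-0.285, 0.649, -0.365, 0.604]
force: [0.3, 0.5, -0.2]
width: 30.0
```

```bash
python3 g.py 80 17
```

```text
pos [ 484.8 -265.6  124.1] F [ 0.3  0.5 -0.2] w 30.0 q [ 1.04  0.72 -0.51  1.61 -0.23  1.19  0.59] t 3.43
shift now-axes (units) [1.92 5.2  0.42]
turn units(5deg) [ 0.03 -0.05 -0.04]  shift in goal axes [1.9  5.21 0.4 ]
per 10mm along u: [-0.409  0.288 -0.001]
```

>>> servo_tool([
  [[0.32,0.87,0.07],[0,0,0],0.35],
  [[0.32,0.87,0.07],[0,0,0],0.35],
  [[0.32,0.87,0.07],[0,0,0],0.35],
  [[0.32,0.87,0.07],[0,0,0],0.35],
  [[0.32,0.87,0.07],[0,0,0],0.35],
  [[0.32,0.87,0.07],[0,0,0],0.35],
  [[0,0,0],[0,0,0],0.35],
])

```text
clock: 4.02
ee_pos: [497.6, -239.8, 18.1]
tcp_rot: [-0.285, 0.648, -0.366, 0.604]
force: [-0.0, 1.1, -0.1]
width: 29.7
```

```bash
python3 g.py 33 17; python3 - <<'E'
from h import *
a=snapshot("top")["color"][130:310,150:450,::-1];b=snapshot("scene")["color"][120:300,150:450,::-1]
cv2.imwrite("pics/p1.png",cv2.resize(np.vstack([a,b]),None,fx=1.66,fy=1.66,interpolation=cv2.INTER_CUBIC))
E
```

```text
pos [ 497.6 -239.8   18.1] F [-0.   1.1 -0.1] w 29.7 q [ 1.    0.85 -0.49  1.69 -0.21  0.98  0.61] t 4.02
shift now-axes (units) [-1.94  1.43 -0.08]
turn units(5deg) [ 0.01 -0.04 -0.02]  shift in goal axes [-1.94  1.43 -0.07]
per 10mm along u: [-0.409  0.288 -0.001]
```

View pics/p1.png

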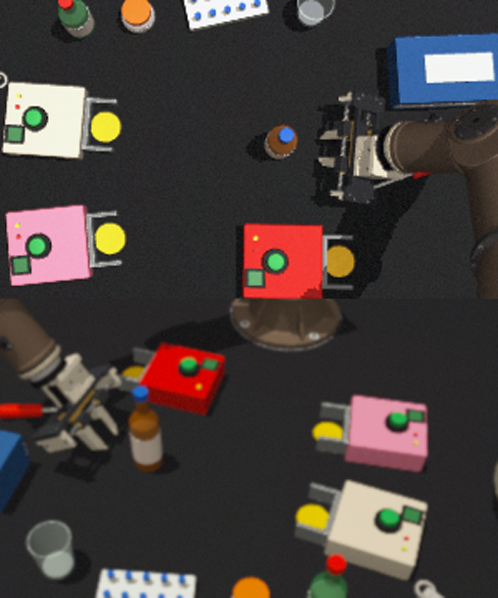

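The gripper is square behind the bottle (bottle at about (283,140), fingertips at (330,150)) and the lane to the beige bay is clear. I'll push now.

>>> servo_tool([
  [[-0.33,0.23,0],[0,0,0],0.35],
  [[-0.33,0.23,0],[0,0,0],0.35],
  [[-0.33,0.23,0],[0,0,0],0.35],
  [[-0.33,0.23,0],[0,0,0],0.35],
  [[-0.25,0.17,0],[0,0,0],0.35],
  [[-0.16,0.115,0],[0,0,0],0.35],
  [[-0.16,0.115,0],[0,0,0],0.35],
  [[-0.16,0.115,0],[0,0,0],0.35],
  [[-0.16,0.115,0],[0,0,0],0.35],
  [[-0.16,0.115,0],[0,0,0],0.35],
])

```text
clock: 4.95
ee_pos: [506.2, -183.9, 19.7]
tcp_rot: [-0.285, 0.647, -0.368, 0.604]
force: [-1.6, -4.0, 1.8]
width: 30.0
```

>>> servo_tool([
  [[-0.2,0.14,0],[0,0,0],0.35],
  [[-0.25,0.17,0],[0,0,0],0.35],
  [[-0.25,0.17,0],[0,0,0],0.35],
  [[-0.25,0.17,0],[0,0,0],0.35],
  [[-0.25,0.17,0],[0,0,0],0.35],
  [[-0.25,0.17,0],[0,0,0],0.35],
  [[-0.25,0.17,0],[0,0,0],0.35],
  [[-0.25,0.17,0],[0,0,0],0.35],
  [[-0.25,0.17,0],[0,0,0],0.35],
  [[-0.25,0.17,0],[0,0,0],0.35],
])

```text
clock: 5.78
ee_pos: [514.1, -124.1, 20.7]
tcp_rot: [-0.285, 0.647, -0.367, 0.605]
force: [-0.9, -3.8, 0.2]
width: 29.9
```

```bash
cat > look.py <<'E'
from h import *
import sys
from g import B,Q,u,G
T=snapshot("top");S=snapshot("scene")
e=np.array(state()["ee_pos"])
P=[]
for d in(T,S):
    c=[x for x in blobs(d,(100,150,80),(125,255,255),25) if x[1][4]<120]
    P.append([x[0] for x in c])
for a in P[0]:
    for b in P[1]:
        X=tri([T,S],[a,b]);r=np.linalg.norm(proj(T,X)-a)+np.linalg.norm(proj(S,X)-b)
        if r<2.5 and 150<X[2]<210: print("cap",np.round(X,1),"err",round(r,1),"along u to seat",round((Q-X)@u,1),"tcp behind",round((X-e)@u,1),"lat",np.round(np.cross(u,X-e)[2],1))
a=T["color"][130:310,150:450,::-1];b=S["color"][120:300,150:450,::-1]
cv2.imwrite(sys.argv[1],cv2.resize(np.vstack([a,b]),None,fx=1.66,fy=1.66,interpolation=cv2.INTER_CUBIC))
E
python3 g.py 30 17; python3 look.py pics/p2.png
```

```text
pos [ 514.1 -124.1   20.7] F [-0.9 -3.8  0.2] w 29.9 q [ 0.89  0.8  -0.55  1.85 -0.27  0.8   0.52] t 5.78
shift now-axes (units) [ 2.79 -1.73 -0.14]
turn units(5deg) [-0.03 -0.03  0.  ]  shift in goal axes [ 2.79 -1.73 -0.15]
per 10mm along u: [-0.41   0.287 -0.002]
cap [515.3 -92.6 174.9] err 1.0 along u to seat 254.8 tcp behind 30.2 lat 2.6
```

View pics/p2.png

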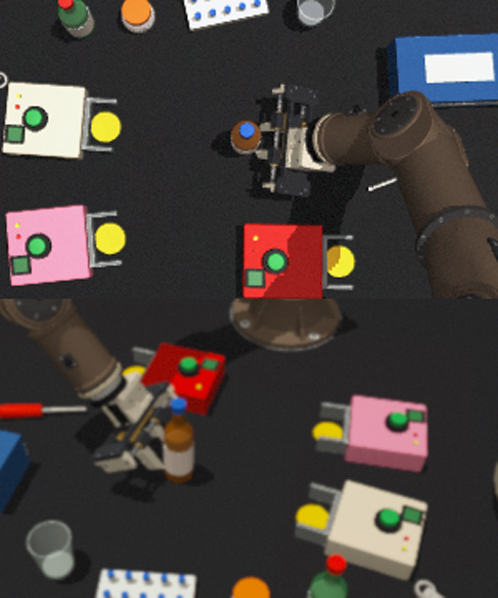

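The bottle is upright, sits in the fingertips, and takes about 4 N to push. 255 mm remain.

>>> servo_tool([
  [[-0.34,0.25,0],[0,0,0],0.35],
  [[-0.34,0.25,0],[0,0,0],0.35],
  [[-0.34,0.25,0],[0,0,0],0.35],
  [[-0.34,0.25,0],[0,0,0],0.35],
  [[-0.34,0.25,0],[0,0,0],0.35],
  [[-0.34,0.25,0],[0,0,0],0.35],
  [[-0.34,0.25,0],[0,0,0],0.35],
  [[-0.34,0.25,0],[0,0,0],0.35],
  [[-0.34,0.25,0],[0,0,0],0.35],
  [[-0.34,0.25,0],[0,0,0],0.35],
])

```text
clock: 6.72
ee_pos: [525.7, -40.8, 19.0]
tcp_rot: [-0.284, 0.647, -0.368, 0.605]
force: [-0.4, -7.4, 6.7]
width: 29.9
```

>>> servo_tool([
  [[-0.34,0.25,0],[0,0,0],0.35],
  [[-0.34,0.25,0],[0,0,0],0.35],
  [[-0.34,0.25,0],[0,0,0],0.35],
  [[-0.34,0.25,0],[0,0,0],0.35],
  [[-0.34,0.25,0],[0,0,0],0.35],
  [[-0.34,0.25,0],[0,0,0],0.35],
  [[-0.34,0.25,0],[0,0,0],0.35],
  [[-0.34,0.25,0],[0,0,0],0.35],
  [[-0.25,0.18,0],[0,0,0],0.35],
  [[-0.16,0.115,0],[0,0,0],0.35],
])

```text
clock: 7.55
ee_pos: [535.5, 36.9, 17.4]
tcp_rot: [-0.285, 0.647, -0.367, 0.605]
force: [-1.2, -7.6, 6.7]
width: 30.0
```

```bash
python3 g.py -291 17; python3 look.py pics/p3.png
```

```text
pos [535.5  36.9  17.4] F [-1.2 -7.6  6.7] w 30.0 q [ 0.67  0.77 -0.62  1.98 -0.37  0.56  0.38] t 7.55
shift now-axes (units) [-3.8   2.69 -0.21]
turn units(5deg) [-0.03 -0.02  0.  ]  shift in goal axes [-3.8   2.69 -0.19]
per 10mm along u: [-0.41   0.287 -0.002]
cap [536.3  64.2 178.4] err 0.3 along u to seat 96.7 tcp behind 26.8 lat 2.5
```

View pics/p3.png

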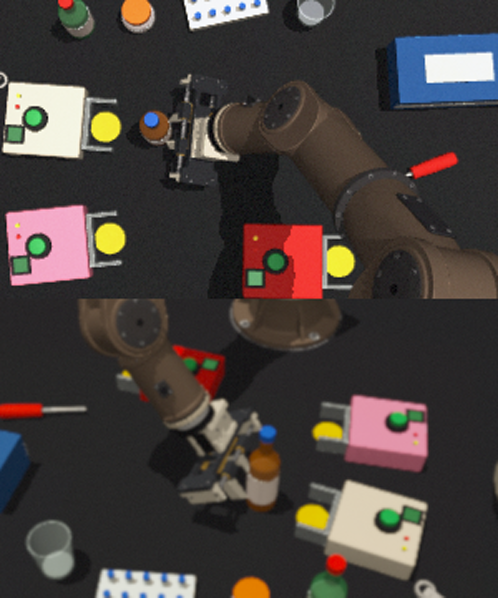

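>>> servo_tool([
  [[-0.29,0.2,-0.01],[0,0,0],0.35],
  [[-0.29,0.2,-0.01],[0,0,0],0.35],
  [[-0.29,0.2,-0.01],[0,0,0],0.35],
  [[-0.29,0.2,-0.01],[0,0,0],0.35],
  [[-0.29,0.2,-0.01],[0,0,0],0.35],
  [[-0.29,0.2,-0.01],[0,0,0],0.35],
  [[-0.29,0.2,-0.01],[0,0,0],0.35],
  [[-0.29,0.2,-0.01],[0,0,0],0.35],
  [[-0.2,0.14,-0.01],[0,0,0],0.35],
  [[-0.12,0.085,0],[0,0,0],0.35],
])

```text
clock: 8.48
ee_pos: [541.5, 100.9, 17.4]
tcp_rot: [-0.285, 0.647, -0.367, 0.605]
force: [-0.2, -2.9, -0.1]
width: 30.1
```

```bash
python3 g.py -291 18; python3 look.py pics/p4.png
```

```text
pos [541.5 100.9  17.4] F [-0.2 -2.9 -0.1] w 30.1 q [ 0.56  0.77 -0.64  2.01 -0.41  0.48  0.31] t 8.48
shift now-axes (units) [-1.19  0.8  -0.08]
turn units(5deg) [-0.02 -0.02 -0.  ]  shift in goal axes [-1.19  0.8  -0.08]
per 10mm along u: [-0.41   0.287 -0.001]
cap [542.7 128.4 178.5] err 0.0 along u to seat 32.2 tcp behind 27.5 lat 2.3
```

View pics/p4.png

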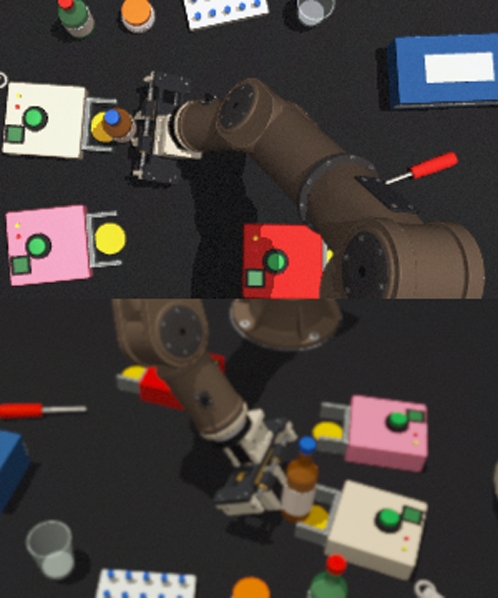

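The bottle is entering the mouth, centred between the walls, with about 30 mm to go. From here I'll push slowly and watch the force.

>>> servo_tool([
  [[-0.16,0.11,0],[0,0,0],0.35],
  [[-0.16,0.11,0],[0,0,0],0.35],
  [[-0.16,0.11,0],[0,0,0],0.35],
  [[-0.16,0.11,0],[0,0,0],0.35],
  [[-0.12,0.085,0],[0,0,0],0.35],
  [[-0.12,0.085,0],[0,0,0],0.35],
  [[-0.08,0.057,0],[0,0,0],0.35],
  [[-0.08,0.057,0],[0,0,0],0.35],
])

```text
clock: 9.25
ee_pos: [545.1, 125.1, 17.4]
tcp_rot: [-0.285, 0.647, -0.367, 0.605]
force: [-1.1, -3.1, 0.3]
width: 29.9
```

>>> servo_tool([
  [[-0.04,0.028,0],[0,0,0],0.35],
  [[-0.04,0.028,0],[0,0,0],0.35],
  [[-0.04,0.028,0],[0,0,0],0.35],
])

```text
clock: 9.5
ee_pos: [545.5, 127.7, 17.4]
tcp_rot: [-0.285, 0.647, -0.367, 0.605]
force: [-0.8, -3.4, 0.0]
width: 29.9
```

```bash
python3 g.py -291 18; python3 look.py pics/p5.png
```

```text
pos [545.5 127.7  17.4] F [-0.8 -3.4  0. ] w 29.9 q [ 0.51  0.77 -0.64  2.01 -0.42  0.44  0.28] t 9.5
shift now-axes (units) [-0.09  0.02 -0.11]
turn units(5deg) [-0.03 -0.03  0.  ]  shift in goal axes [-0.09  0.02 -0.11]
per 10mm along u: [-0.41   0.287 -0.002]
cap [547.1 154.9 177.9] err 0.0 along u to seat 5.3 tcp behind 27.0 lat 1.9
```

Not against the stop yet (still 3.4 N of friction). I'll keep going in 1 mm steps.

>>> servo_tool([
  [[-0.04,0.028,0],[0,0,0],0.35],
  [[-0.04,0.028,0],[0,0,0],0.35],
  [[-0.04,0.028,0],[0,0,0],0.35],
])

```text
clock: 9.85
ee_pos: [546.0, 130.6, 17.4]
tcp_rot: [-0.285, 0.647, -0.367, 0.605]
force: [-0.7, -2.8, -0.8]
width: 29.5
```

>>> servo_tool([
  [[-0.04,0.028,0],[0,0,0],0.35],
])

```text
clock: 9.93
ee_pos: [546.1, 131.7, 17.4]
tcp_rot: [-0.285, 0.647, -0.367, 0.605]
force: [-1.2, -2.9, 0.1]
width: 30.0
```

>>> servo_tool([
  [[-0.04,0.028,0],[0,0,0],0.35],
])

```text
clock: 10.02
ee_pos: [546.2, 132.7, 17.4]
tcp_rot: [-0.285, 0.647, -0.367, 0.605]
force: [-0.0, -2.6, 0.1]
width: 29.7
```

>>> servo_tool([
  [[-0.04,0.028,0],[0,0,0],0.35],
])

```text
clock: 10.1
ee_pos: [546.3, 133.7, 17.4]
tcp_rot: [-0.285, 0.647, -0.367, 0.605]
force: [0.1, -2.7, 0.5]
width: 29.8
```

>>> servo_tool([
  [[-0.04,0.028,0],[0,0,0],0.35],
])

```text
clock: 10.18
ee_pos: [546.4, 134.5, 17.4]
tcp_rot: [-0.285, 0.647, -0.367, 0.605]
force: [-0.9, -6.1, 0.4]
width: 30.0
```

```bash
python3 g.py -291 18; python3 look.py pics/p6.png
```

```text
pos [546.4 134.5  17.4] F [-0.9 -6.1  0.4] w 30.0 q [ 0.5   0.77 -0.65  2.01 -0.42  0.44  0.27] t 10.18
shift now-axes (units) [ 0.2  -0.18 -0.11]
turn units(5deg) [-0.03 -0.03  0.  ]  shift in goal axes [ 0.2  -0.18 -0.11]
per 10mm along u: [-0.41   0.287 -0.002]
cap [547.5 161.5 178.1] err 0.0 along u to seat -1.3 tcp behind 27.1 lat 2.5
```

View pics/p6.png

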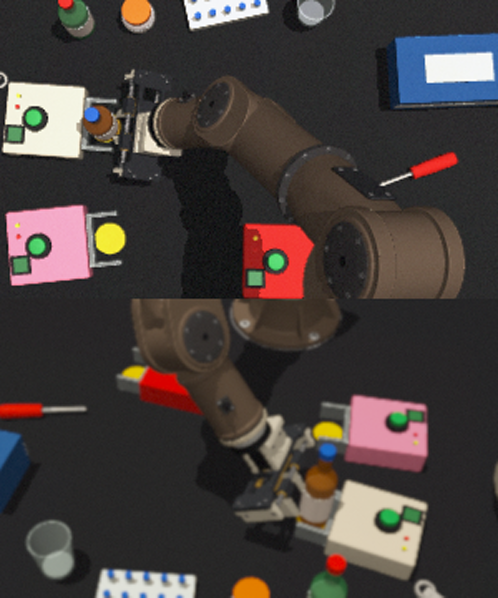

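>>> servo_tool([
  [[-0.04,0.028,0],[0,0,0],0.35],
])

```text
clock: 10.37
ee_pos: [546.6, 134.8, 17.2]
tcp_rot: [-0.285, 0.647, -0.368, 0.604]
force: [-2.3, -10.1, 4.5]
width: 29.9
```

>>> servo_tool([
  [[0,0,0],[0,0,0],0.35],
])

```text
clock: 10.45
ee_pos: [546.6, 134.6, 17.2]
tcp_rot: [-0.285, 0.647, -0.368, 0.604]
force: [-1.8, -8.9, 3.3]
width: 29.6
```

The TCP has stopped and the force is 10 N, so the bottle is against the stop. Backing off level, then up.

>>> servo_tool([
  [[0.08,-0.057,0],[0,0,0],0.35],
  [[0.16,-0.115,0],[0,0,0],0.35],
  [[0.41,-0.287,0],[0,0,0],0.35],
  [[0.65,-0.46,0],[0,0,0],0.35],
  [[0.65,-0.46,0],[0,0,0],0.35],
  [[0.65,-0.46,0],[0,0,0],0.35],
  [[0.65,-0.46,0],[0,0,0],0.35],
  [[0.65,-0.46,0],[0,0,0],0.35],
  [[0,-0.6,0],[0,0,0],1],
  [[-0.5,-0.7,0],[0,0,0],1],
])

```text
clock: 11.28
ee_pos: [532.2, 31.1, 43.5]
tcp_rot: [-0.284, 0.648, -0.368, 0.603]
force: [0.3, 1.3, 0.5]
width: 20.9
```

>>> servo_tool([
  [[-0.5,-0.9,0],[0,0,0],1],
  [[-0.5,-0.9,0],[0,0,0],1],
  [[-0.5,-0.9,0],[0,0,0],1],
  [[-0.5,-0.9,0],[0,0,0],1],
  [[-0.5,-0.9,0],[0,0,0],1],
  [[-0.5,-0.9,0],[0,0,0],1],
  [[-0.5,-0.9,0],[0,0,0],1],
  [[-0.5,-0.9,0],[0,0,0],1],
  [[-0.5,-0.9,0],[0,0,0],1],
  [[-0.5,-0.9,0],[0,0,0],1],
])

```text
clock: 12.12
ee_pos: [529.6, 12.7, 250.8]
tcp_rot: [-0.285, 0.647, -0.367, 0.605]
force: [0.7, -0.9, 0.3]
width: 0.6
```

```bash
python3 look.py pics/p7.png; python3 - <<'E'
from h import *
to([559.9,281.4,250],goal((.094,.9955),0)[1])
E
```

```text
cap [547.5 161.4 178. ] err 0.1 along u to seat -1.2 tcp behind 149.8 lat 3.1
pos [531.5  12.5 252.7] F [0.  0.5 0.5] w 0.3 q [ 0.76  0.42 -0.66  1.79 -0.42  1.05  0.24] t 12.22
shift now-axes (units) [-11.     7.85  -0.35]
turn units(5deg) [-0.19 -0.4  -6.99]  shift in goal axes [-13.52   0.14   0.15]
```

View pics/p7.png

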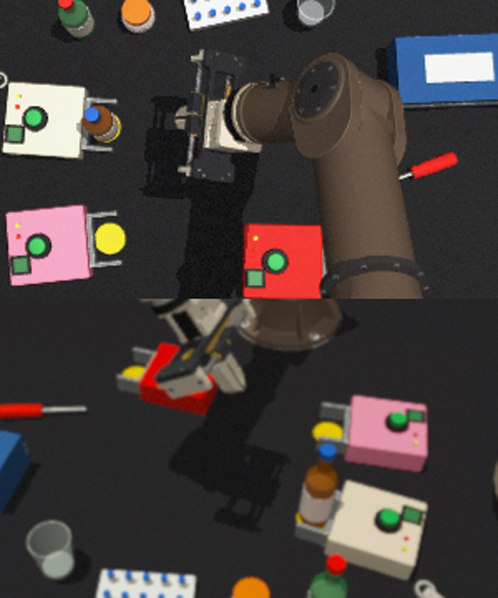

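The bottle is upright and home, and it didn't move when I released it. Now to the button: vertical tool, fingers shut.

>>> servo_tool([
  [[0,0,0],[-0.03,-0.06,-1],1],
  [[0,0,0],[-0.03,-0.06,-1],1],
  [[0,0,0],[-0.03,-0.06,-1],1],
  [[0,0,0],[-0.03,-0.06,-1],1],
  [[0,0,0],[-0.03,-0.06,-1],1],
  [[0,0,0],[-0.03,-0.06,-1],1],
  [[0,0,0],[-0.03,-0.06,-1],1],
  [[-1,0,0],[0,0,0],1],
  [[-1,0,0],[0,0,0],1],
  [[-1,0,0],[0,0,0],1],
])

```text
clock: 13.05
ee_pos: [535.1, 73.8, 249.0]
tcp_rot: [-0.479, 0.524, -0.52, 0.475]
force: [-0.1, 0.2, -0.3]
width: 0.2
```

>>> servo_tool([
  [[-1,0,0],[0,0,0],1],
  [[-1,0,0],[0,0,0],1],
  [[-1,0,0],[0,0,0],1],
  [[-1,0,0],[0,0,0],1],
  [[-1,0,0],[0,0,0],1],
  [[-1,0,0],[0,0,0],1],
  [[-1,0,0],[0,0,0],1],
  [[-1,0,0],[0,0,0],1],
  [[-1,0,0],[0,0,0],1],
  [[-1,0,0],[0,0,0],1],
])

```text
clock: 13.88
ee_pos: [553.6, 272.4, 248.7]
tcp_rot: [-0.479, 0.524, -0.521, 0.475]
force: [0.1, 0.3, -0.3]
width: 0.6
```

```bash
python3 - <<'E'
from h import *
to([559.9,281.4,80],goal((.094,.9955),0)[1])
E
```

```text
pos [553.6 272.4 248.7] F [ 0.1  0.3 -0.3] w 0.6 q [-0.17  0.47 -0.55  1.52  0.25  1.23 -0.85] t 13.88
shift now-axes (units) [-0.49  8.43  0.33]
turn units(5deg) [0.08 0.04 0.01]  shift in goal axes [-0.48  8.44  0.27]
```

>>> servo_tool([
  [[-0.06,0.95,0.04],[0,0,0],1],
  [[-0.06,0.95,0.04],[0,0,0],1],
  [[-0.06,0.95,0.04],[0,0,0],1],
  [[-0.06,0.95,0.04],[0,0,0],1],
  [[-0.06,0.95,0.04],[0,0,0],1],
  [[-0.06,0.95,0.04],[0,0,0],1],
  [[-0.06,0.95,0.04],[0,0,0],1],
  [[-0.06,0.95,0.04],[0,0,0],1],
  [[0,0.6,0],[0,0,0],1],
  [[0,0,0],[0,0,0],1],
])

```text
clock: 14.72
ee_pos: [558.5, 279.5, 82.3]
tcp_rot: [-0.48, 0.524, -0.52, 0.473]
force: [-0.3, -0.3, -0.7]
width: 0.7
```

```bash
python3 - <<'E'
from h import *
to([559.9,281.4,65],goal((.094,.9955),0)[1])
T=snapshot("top")["color"][140:280,130:290,::-1];S=snapshot("scene")["color"][180:320,300:460,::-1]
cv2.imwrite("pics/p8.png",cv2.resize(np.hstack([T,S]),None,fx=2.5,fy=2.5,interpolation=cv2.INTER_CUBIC))
E
```

```text
pos [558.5 279.5  82.3] F [-0.3 -0.3 -0.7] w 0.7 q [-0.22  0.64 -0.49  1.69  0.36  0.92 -0.95] t 14.72
shift now-axes (units) [-0.1   0.87  0.07]
turn units(5deg) [0.12 0.04 0.04]  shift in goal axes [-0.1   0.87  0.06]
```

View pics/p8.png

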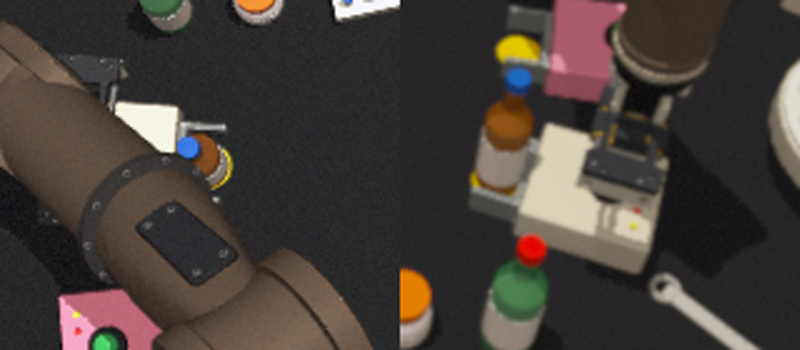

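The fingers are over the button and the bottle is undisturbed. Pressing in small steps.

>>> servo_tool([
  [[-0.03,0.2,0.03],[0,0,0],1],
  [[-0.03,0.2,0.03],[0,0,0],1],
  [[-0.03,0.2,0],[0,0,0],1],
  [[0,0.1,0],[0,0,0],1],
])

```text
clock: 15.15
ee_pos: [561.7, 282.8, 71.6]
tcp_rot: [-0.478, 0.524, -0.521, 0.475]
force: [0.7, -0.2, 1.5]
width: 0.4
```

>>> servo_tool([
  [[0,0.1,0],[0,0,0],1],
  [[0,0.1,0],[0,0,0],1],
])

```text
clock: 15.32
ee_pos: [561.8, 282.9, 67.9]
tcp_rot: [-0.478, 0.524, -0.521, 0.475]
force: [0.1, 0.1, 4.0]
width: 0.3
```

>>> servo_tool([
  [[0,0.1,0],[0,0,0],1],
  [[0,0.1,0],[0,0,0],1],
])

```text
clock: 15.48
ee_pos: [561.9, 283.1, 65.7]
tcp_rot: [-0.478, 0.523, -0.521, 0.476]
force: [-8.9, -7.4, 39.1]
width: 0.5
```

The force rose from 1.5 N to 4 N and then to a hard stop, over about 6 mm of travel: the button is fully down. Rising straight up.

>>> servo_tool([
  [[0,-0.2,0],[0,0,0],1],
  [[0,-0.4,0],[0,0,0],1],
  [[0,-0.8,0],[0,0,0],1],
  [[0,-1,0],[0,0,0],1],
  [[0,-1,0],[0,0,0],1],
  [[0,-1,0],[0,0,0],1],
  [[0,-1,0],[0,0,0],1],
  [[0,-1,0],[0,0,0],1],
  [[0,-1,0],[0,0,0],1],
  [[0,-1,0],[0,0,0],1],
])

```text
clock: 16.32
ee_pos: [562.1, 282.5, 232.6]
tcp_rot: [-0.478, 0.524, -0.521, 0.475]
force: [0.7, -0.3, 0.6]
width: 0.5
```

>>> servo_tool([
  [[0,-1,0],[0,0,0],1],
  [[0,-1,0],[0,0,0],1],
  [[0,0,1],[0,0,0],1],
  [[0,0,-1],[0,0,0],1],
  [[0,0,0],[0,0,0],1],
])

```text
clock: 16.73
ee_pos: [560.8, 283.3, 271.8]
tcp_rot: [-0.479, 0.524, -0.52, 0.475]
force: [-0.9, 0.8, -0.6]
width: 0.3
```

```bash
python3 look.py pics/p9.png; python3 - <<'E'
from h import *
to([560,281,250]);S=snapshot("scene")
for c,s,m in blobs(S,(55,150,80),(75,255,255)):print(np.round(c,1),s.tolist(),np.round(ray(S,c,62),1))
cv2.imwrite("pics/p10.png",cv2.resize(S["color"][:,:,::-1],(800,600),interpolation=cv2.INTER_CUBIC))
E
```

```text
cap [547.4 161.3 177.9] err 0.1 along u to seat -1.1 tcp behind -122.4 lat -0.8
pos [562.2 282.8 271.7] F [-0.8  0.5 -0.9] w 0.6 q [-0.19  0.48 -0.55  1.46  0.25  1.29 -0.85] t 16.83
shift now-axes (units) [ 0.1   1.09 -0.1 ]
[263.2 159.7] [259, 157, 9, 6, 43] [ 295.9 -143.4   62. ]
[388.3 191.7] [386, 189, 6, 7, 30] [328.7 271.5  62. ]
[384.1 251.6] [379, 247, 12, 10, 89] [558.6 281.6  62. ]
```

View pics/p10.png

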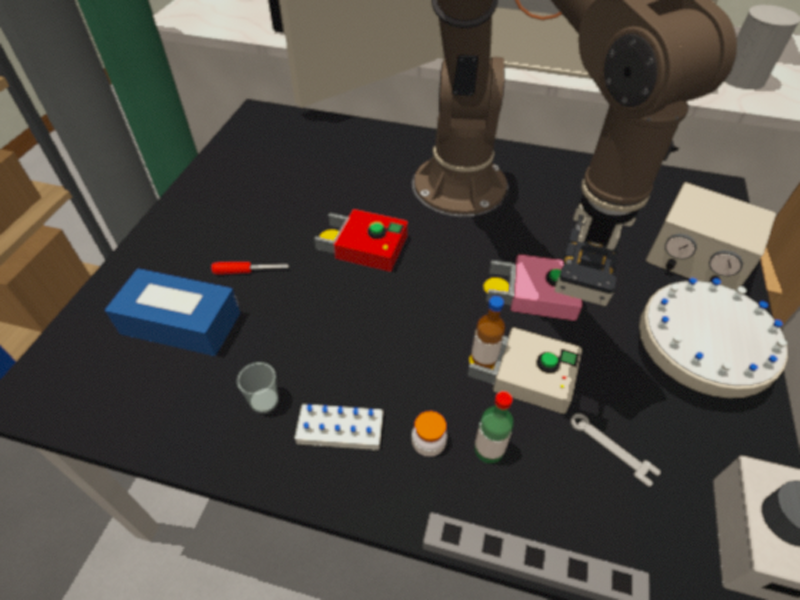

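The bottle is home and upright at (488,340), and the button at (549,361) is back at its original pixel position. The bystanders haven't moved and the arm touches nothing, so I'm handing in.

```bash
python3 -c "
from rig import manip
print(manip.close_job())"
```

```text
the job is handed in; nothing more can be done
None
```

I slid the amber bottle into the beige station's bay with tilted, part-open fingertips, contact about 25 mm above the bench. I then pressed the green button and let it come up, and handed the job in after about 17 s.

**Bottle:** at the back stop the push force rose from about 3 N to 10 N and the fingers stopped moving. In the later pictures the bottle stayed upright and still. Its cap is about 1 mm past my seat estimate, within calibration error.

**Button:** it went down about 6 mm at 1.5 to 4 N, then hit a hard stop at 39 N. That is close to the 40 N limit for the arm and gripper body, but it was on the fingertips. In the last picture the button is back at its original pixel position.

**Everything else:** by eye, the other objects look unmoved in the last picture. The arm was clear, with a force reading near zero.

No check failed or disagreed. I could not read the button's travel directly, so "fully down" rests on the height and force readings.

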